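# Shut and bolt the sealed specimen chest

## Task

Shut the lid of the blue steel specimen chest and bolt it: bring the lid down, press it into its springy rubber seal just far enough for the barrel bolt to line up with the eye of its keeper (feel for it), slide the bolt fully across through the eye, then turn the black ball handle down to the front into the notch so that the bolt cannot slip back. Use a light hand: don't slam the lid, don't ram or force the bolt, and leave the other things on the bench where they are.

Things in the scene. Friction and masses are not known exactly. Their poses are not given: they have to be found in the camera images.
- chest: blue steel chest fixed to the bench, 180 (x) x 260 (y) mm, 96 high; origin at the centre of its underside, z up, y to its left, -x its front (robot side). Lid hinge along x at its left: axis at y=+115, z=92. Free edge of the lid at y=-73; fixed deck (top z=96) from y=-75 to -130 carries the keeper. The chest does not give
- lid (a joint): angle of the lid (rad): 0 = hard down on the steel rim, grows as its right edge rises. 8 mm plate, 176 x 182 mm, top 4 mm above the hinge axis; bolt along its middle (x=0), rest of the top bare. Balanced: stays where it is left, under 2 N swings it. Let go it rests on its 19 mm rubber seal at about 0.10; from there a push of about 1.1 N on the ball per 0.01 rad presses it lower
- bolt (a joint): travel (m) of the 12 mm round bolt towards the chest's right (-y of the chest): 0 = drawn back, about 0.045 = home, where the handle's stem meets the end of the barrel's slot. Drag about 2 N. Its axis is parallel to the lid, 18 mm above its top, at x=0. The nose is blunt and meets the keeper after about 14 mm of travel
- bolt_handle (a joint): angle of the handle about the bolt's axis (rad): 0 = standing up from the lid, grows as it turns down to the chest's front (-x); 1.45 = right down. The slot keeps it up except in the last 3 mm of travel, where a notch lets it down. Stays where it is left; under 2 N at the ball turns it
- knob (a point): centre of the black ball, 18 mm across, on the end of the handle; 42 mm from the bolt's axis on a 7 mm stem, which stands 115 mm + bolt travel from the hinge axis (along the lid). It may be pinched between the fingers along the chest's y, 25 mm free all round; at lid angle 0, handle up, it is at z=156 of the chest
- nose (a point): middle of the bolt's blunt front end, on the bolt's axis; 68 mm ahead of the handle's stem. With the bolt home it lies about 31 mm past the keeper's mouth
- keeper_mouth (a point): where the mouth of the keeper's eye would be at middle setting (chest x=0, y=-82, z=122.5). The keeper, a zinc block 16 mm deep with an eye 15 mm high, is clamped in slotted lugs at a height nobody measured, up to 7.5 mm above or below this; always too low for the bolt while the lid rests free on its seal. Pressing the lid down part way lines them up
- rim: steel strip under the lid's free edge, its top at z=88 of the chest, on which the lid stops hard; origin as the chest's
- barrel: zinc barrel of the bolt, 22 mm round, 80 mm long, on the lid, with a slot along its top and the notch at the front (-x) side of the slot's keeper end; origin on the bolt's axis above the hinge. Barrel, rim and bolt end should each feel no more than 20 N
- brush: flat brush with a wooden handle, 39 x 185 x 14 mm, lying at the right of the chest; a bystander
- screwdriver: screwdriver with a red handle, 184 mm long, lying at the front right; a bystander
- test_block: round grey steel test block, 65 mm across, 15 mm high, lying at the right of the chest; a bystander

How it is judged:
By the outcome, as a careful person would: the job done as asked, in the order asked, and still so for the second after the job is handed in, with the robot touching nothing.
It also fails if it takes over 72 s, if anything falls off the work surface, if the arm or the gripper's body presses on something with over 40 N, if the wrist force passes 120 N, or if a joint passes its speed limit or range.

## Robot

A 6-joint arm with a two-finger parallel gripper is mounted at the origin on a cart in front of the work surface, level with it; the furniture and walls round the work are solid. World frame = base frame: x ahead of the robot, y to its left, z up, the work surface at z = 0. Lengths are in m, angles in rad, forces in N, time in s.
With the tool pointing down it reaches from about 0.325 to 0.775 m from the base axis. Payload 5.5 kg.
Tool frame: the origin (TCP) lies at the very end of the fingers, on their centre line; the grasp point (between the pads) lies tcp_to_grasp behind it (tcp_to_grasp is the distance from the TCP to the grasp point, in m); y points along the fingers, x is the direction in which the jaws open and shut, and the axes are right-handed (so a half turn about y gives the same grasp; the last joint's range is limited). The gripper opens to 85 mm and grips with 20 to 120 N. Pads are 22 mm wide; open, the fingers measure 114 mm over their backs; the gripper's body (76 mm by 85 mm) begins 54 mm behind the grasp point. The pads swing forward as they close: fully open they stand 13 mm farther back than shut.
Start: joints at [1.104, 0.091, 1.231, -0, 1.82, -0.057], TCP at [0.239, 0.55, 0.231] pointing down, gripper open.
Joint ranges: [-2.87, 2.87], [-0.86, 2.18], [0.17, 2.46], [-1.51, 4.65], [0.06, 2.69], [-2.65, 2.65]. Speed limits (rad/s): [2.57, 2.57, 3.01, 3.14, 3.14, 3.14].

## Interface

Orientations are given as a unit quaternion [w, x, y, z].
In Python, from station import * gives the robot as it stands. The module is installed in compiled form; this text tells all that it offers.
- The arm moves only by the shell command python3 -m crank 'ROWS' [OPENING] [FORCE]. ROWS is JSON, a list of rows, each a list of 6 numbers: the shift along the tool's x, y, z in cm, then the turn, a rotation vector about the tool's x, y, z in rad. In form: [[tx, ty, tz, ax, ay, az], ...]. A call has 1 to 12 rows; each row is the pose to reach, as a shift and turn from the pose commanded when the call began, along the tool's axes at that moment; what a row does not reach only later rows make up. A row lasts 1/8 s, in which the tool goes at most 62.5 mm and 10.7 degrees, less where a joint would pass 70% of its speed; a pose out of reach is approached as far as the arm can. A call with a gripper value outside its range is refused whole. OPENING is the closure in counts, from 0 (fully open) to 255 (shut), set as the call begins (- or left out, the last holds). The fingers move at their own pace and stop on an object; FORCE is the grip in N (left out, the last holds). Time passes only in rows, so rows that repeat a pose let the fingers close. It gives the time, the measured TCP pose, the force and the opening at its end, in the units of the state.
- get_state(): the state, without advancing time (a new reading comes with each control period).
- capture(name): name is "scene" or "side" or "wrist"; returns the picture (420x560x3 uint8, red, green, blue); there is no depth.
- camera_params(name): a dict with "intrinsics" (3x3 intrinsics, pixels), "extrinsics" (4x4, takes a point from camera to world coordinates); the wrist camera has in their place "hand_eye" (4x4, takes a point from camera to tool coordinates, whose origin is the TCP and whose axes are the tool frame's). Camera axes: x right, y up, looking along -z (the intrinsics and any distortion apply to the point x, -y, -z); pixel columns grow to the right and rows downward; lengths in m; the calibration is good to about 2 mm. The wrist camera is an equidistant fisheye: a pixel r from the principal point sees the ray r / f radians off the axis. A picture is of the moment at which its call begins: read the wrist's pose just before it. camera_params takes no time and is no camera call.
- sign_off(): hands the job in, once; it reports no verdict.
Trained networks look in the newest picture that a camera, given by its name, has taken for a name from the list of things; names that differ only in an ending like _2 or _b are one class to them, and where a whole thing is asked for, a point or a joint stands for the part that bears it (a point fixed in the world has none). Each returns a list of dicts, best first, with "confidence" (0 to 1); they miss things now and then, are a little off and sometimes report something else, mostly with a low value. They report only what shows in the picture. A call takes as long as a camera call.
- search_frame(camera, name): "centre" ([column, row] in pixels, amid what is visible of it).
- pinpoint(camera, name): "centre" ([column, row] in pixels: a listed point, or the origin of a listed thing).
The state is a dict: "time_s": time; "q": joint angles; "joint_vel": joint speeds; "joint_torque": joint torques, N m; "eef_pos": TCP position; "ee_rot": TCP orientation; "wrist_force": force on the tool from outside, world axes, zero at the start; "moment": the same for the moment, N m; "width": finger opening in m.
Only numpy, scipy, OpenCV 4.12 (cv2) and the standard library are available. Lean on these libraries where they do the work, as an engineer would, in place of code of your own. Each camera call takes 0.05 s, during which the arm holds its last target.

## Working session

There is one attempt and no reset: what is moved stays moved. The work goes in short steps, Python scripts to look and compute and a shell command to move; the robot and the scene stay as the last step left them, time stands still between calls to the robot, and variables do not carry over. Pictures are saved under pics/ and viewed, and the job is handed in when it is done.

```bash
mkdir -p pics
cat > h.py <<'E'
from station import *
import numpy as np, cv2
def snap(c,n):
    im=capture(c); cv2.imwrite(f'pics/{n}.png',im[:,:,::-1]); return im
E
python3 - <<'E'
from h import *
s=get_state()
for k,v in s.items(): print(k,np.round(v,4))
for c in ['scene','side']:
    snap(c,c+'0'); p=camera_params(c); print(c,{k:np.round(v,4).tolist() for k,v in p.items()})
    for n in ['chest','lid','knob','nose','keeper_mouth','barrel','rim']:
        r=pinpoint(c,n)[:2]; print(n,[(np.round(d['centre'],1).tolist(),round(d['confidence'],2)) for d in r])
print(camera_params('wrist'))
E
```

```text
time_s 0.0
q [ 1.1043  0.0919  1.2319  0.      1.8198 -0.0567]
joint_vel [-0.0002 -0.      0.0017 -0.002   0.0011 -0.0001]
joint_torque [ 3.00000e-04 -4.58743e+01 -4.18021e+01  0.00000e+00  1.18000e-02
  0.00000e+00]
eef_pos [0.2389 0.5501 0.2302]
ee_rot [-0.5909  0.5916  0.3872 -0.3884]
wrist_force [ 0.7005  0.1505 -0.1375]
moment [ 0.0139 -0.0131 -0.0183]
width 0.0853
scene {'intrinsics': [[544.3632, 0.0, 276.8099], [0.0, 544.3632, 201.9808], [0.0, 0.0, 1.0]], 'extrinsics': [[0.5829, 0.5124, -0.6307, -0.3502], [-0.8124, 0.3538, -0.4634, -0.6289], [-0.0143, 0.7825, 0.6225, 0.9227], [0.0, 0.0, 0.0, 1.0]]}
chest [([262.5, 205.6], 0.84)]Traceback (most recent call last):
  File "<stdin>", line 7, in <module>
ValueError: it knows: barrel, brush, chest, keeper_mouth, knob, nose, rim, screwdriver, test_block
```

Run:
```python
from h import *
import station; print([k for k in dir(station) if k[0]!='_']); 
try: print(station.tcp_to_grasp)
except Exception as e: print(e)
for c in ['scene','side']:
    snap(c,c+'0'); p=camera_params(c); print(c,{k:np.round(v,4).tolist() for k,v in p.items()})
    for n in ['chest','knob','nose','keeper_mouth','barrel','rim']:
        r=pinpoint(c,n)[:2]; print(n,[(np.round(d['centre'],1).tolist(),round(d['confidence'],2)) for d in r])
print(camera_params('wrist'))
```

```text
['MotionError', 'camera_params', 'capture', 'get_state', 'pinpoint', 'search_frame', 'sign_off', 'tcp_to_grasp']
0.0187
scene {'intrinsics': [[544.3632, 0.0, 276.8099], [0.0, 544.3632, 201.9808], [0.0, 0.0, 1.0]], 'extrinsics': [[0.5829, 0.5124, -0.6307, -0.3502], [-0.8124, 0.3538, -0.4634, -0.6289], [-0.0143, 0.7825, 0.6225, 0.9227], [0.0, 0.0, 0.0, 1.0]]}
chest [([264.3, 205.9], 0.73)]
knob [([249.4, 140.5], 0.58)]
nose [([279.5, 149.2], 0.61), ([252.0, 141.1], 0.38)]
keeper_mouth [([294.4, 178.5], 0.88), ([248.4, 141.5], 0.36)]
barrel []
rim []
side {'intrinsics': [[459.3989, 0.0, 278.7132], [0.0, 459.3989, 205.9931], [0.0, 0.0, 1.0]], 'extrinsics': [[0.8154, 0.1838, -0.549, 0.0254], [-0.5787, 0.2872, -0.7633, -0.6856], [0.0173, 0.9401, 0.3405, 0.432], [0.0, 0.0, 0.0, 1.0]]}
chest [([268.5, 250.0], 0.68)]
knob [([258.8, 155.7], 0.51)]
nose [([260.1, 155.0], 0.62), ([288.0, 166.5], 0.51)]
keeper_mouth [([301.5, 202.4], 0.81)]
barrel [([341.2, 337.0], 0.51)]
rim []
{'intrinsics': array([[325.1922621 ,   0.        , 278.85835191],
       [  0.        , 325.1922621 , 211.86410833],
       [  0.        ,   0.        ,   1.        ]]), 'hand_eye': array([[ 9.99999182e-01, -3.62154863e-04, -1.22656083e-03,
         3.96206849e-04],
       [-1.05650529e-03,  3.06528601e-01, -9.51860862e-01,
        -1.42843104e-01],
       [ 7.20697016e-04,  9.51861379e-01,  3.06527968e-01,
         7.82509060e-02],
       [ 0.00000000e+00,  0.00000000e+00,  0.00000000e+00,
         1.00000000e+00]])}
```

View pics/scene0.png

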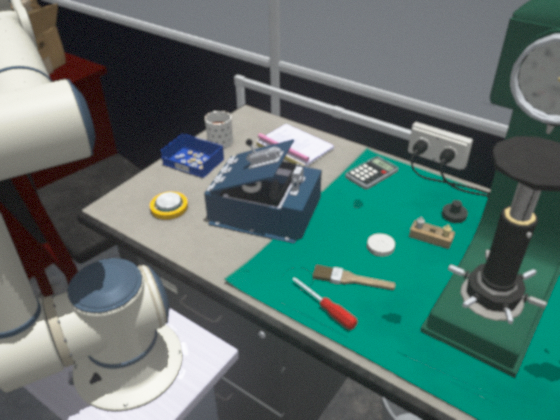

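View pics/side0.png

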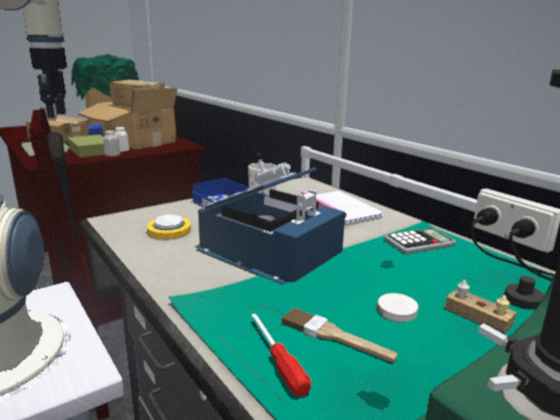

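```bash
cat >> h.py <<'E'
def proj(c,P):
    p=camera_params(c);K=np.array(p['intrinsics']);T=np.linalg.inv(np.array(p['extrinsics']))
    P=np.atleast_2d(P);q=P@T[:3,:3].T+T[:3,3]; q=q*[1,-1,-1]
    u=q@K.T; return u[:,:2]/u[:,2:]
def ray(c,uv):
    p=camera_params(c);K=np.array(p['intrinsics']);T=np.array(p['extrinsics'])
    d=np.linalg.inv(K)@[uv[0],uv[1],1]; d=d*[1,-1,-1]; d=T[:3,:3]@d
    return T[:3,3],d/np.linalg.norm(d)
def tri(l):
    A=np.zeros((3,3));b=np.zeros(3)
    for c,uv in l:
        o,d=ray(c,uv);M=np.eye(3)-np.outer(d,d);A+=M;b+=M@o
    X=np.linalg.solve(A,b)
    return X,[np.linalg.norm((np.eye(3)-np.outer(d,d))@(X-o)) for o,d in [ray(c,u) for c,u in l]]
def onz(c,uv,z):
    o,d=ray(c,uv); return o+d*(z-o[2])/d[2]
E
python3 - <<'E'
from h import *
for n,a,b in [('chest',(264.3,205.9),(268.5,250)),('keeper',(294.4,178.5),(301.5,202.4)),('knob',(249.4,140.5),(258.8,155.7)),('nose',(279.5,149.2),(288,166.5))]:
    X,e=tri([('scene',a),('side',b)]); print(n,X.round(4),np.round(e,4))
for c,(x,y,w,h) in {'scene':(190,110,150,140),'side':(180,140,180,150)}.items():
    im=cv2.imread(f'pics/{c}0.png')[y:y+h,x:x+w]
    cv2.imwrite(f'pics/{c}0z.png',cv2.resize(im,None,fx=4,fy=4,interpolation=cv2.INTER_CUBIC))
E
```

```text
chest [ 0.5535  0.0802 -0.007 ] [0.0036 0.0036]
keeper [ 0.5561 -0.0205  0.1308] [0.0026 0.0026]
knob [0.5414 0.1072 0.2014] [0.0002 0.0002]
nose [0.5615 0.0301 0.193 ] [0.0002 0.0002]
```

View pics/scene0z.png

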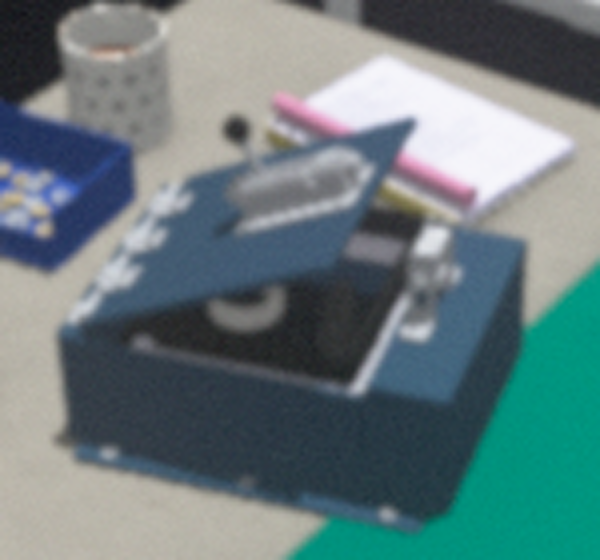

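View pics/side0z.png

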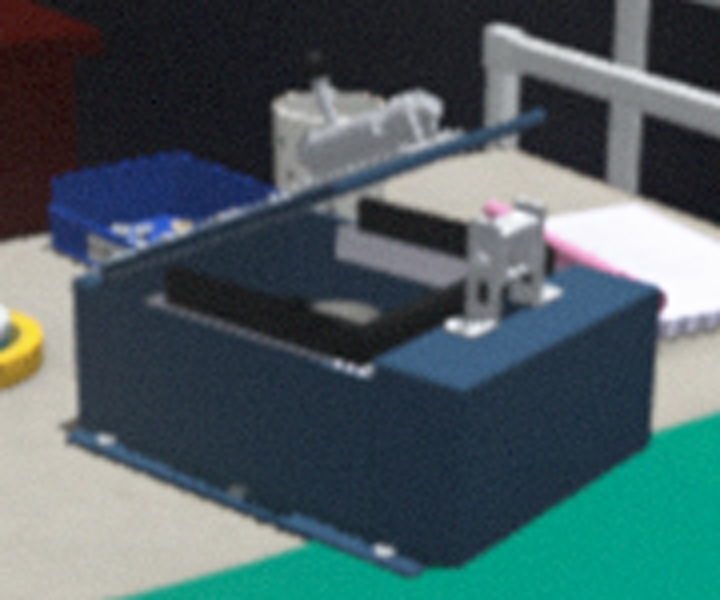

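```bash
cat >> h.py <<'E'
def pose(p):
    c,s=np.cos(p[2]),np.sin(p[2]); return np.array([[c,-s,0],[s,c,0],[0,0,1]]),np.array([p[0],p[1],0])
def tw(p,X):
    R,t=pose(p); return np.atleast_2d(X)@R.T+t
def lidpt(L,h,th): # chest coords; L along lid from hinge, h above hinge-axis plane, x=0
    return np.array([0,.115-L*np.cos(th)-0+h*np.sin(th)*1,.092+L*np.sin(th)+h*np.cos(th)])
E
python3 - <<'E'
from h import *
from scipy.optimize import least_squares
C=[((-90,-130,96),(303.8,209.5),(295.8,236.8)),((90,-130,96),(320.8,170),(345,214.5)),((-90,130,92),(206.3,192.5),(200,210.8))]
for X,a,b in C: print(X,tri([('scene',a),('side',b)]))
P=np.array([c[0] for c in C])/1000
def f(p):
    W=tw(p[:3],P); 
    return np.r_[(proj('scene',W)-[c[1] for c in C]).ravel(),(proj('side',W)-[c[2] for c in C]).ravel()]
r=least_squares(f,[.55,.08,-.2]);print(r.x,r.fun.round(1))
p=r.x
# lid angle from knob/nose
for th in np.arange(.3,.6,.05):
    k=tw(p,lidpt(.115,.064,th))[0]; n=tw(p,lidpt(.183,.022,th))[0]
    print(th.round(2),k.round(4),n.round(4),proj('scene',[k,n]).round(1).tolist(),proj('side',[k,n]).round(1).tolist())
E
```

```text
(-90, -130, 96) (array([ 0.49806718, -0.08441163,  0.09716557]), [np.float64(0.0009449886997116555), np.float64(0.0009449886997116648)])
(90, -130, 96) (array([ 0.68127712, -0.0187993 ,  0.08068607]), [np.float64(0.0001955634940200075), np.float64(0.0001955634940199116)])
(-90, 130, 92) (array([0.4301321 , 0.16701419, 0.08188945]), [np.float64(0.0007507608490737619), np.float64(0.0007507608490737726)])
[0.54457888 0.06344373 0.29594932] [ 0.3  1.5  2.7 -0.5 -1.4 -0.3  0.6  1.   1.3 -3.4 -2.9 -3.1]
0.3 [0.5376 0.0864 0.1871] [0.5601 0.0124 0.1671] [[255.4, 148.6], [285.1, 160.6]] [[262.6, 164.7], [292.5, 181.1]]
0.35 [0.5361 0.0911 0.1916] [0.559  0.0162 0.1754] [[253.4, 146.7], [283.5, 157.5]] [[260.8, 162.3], [291.0, 176.7]]
0.4 [0.5347 0.096  0.1957] [0.5577 0.0204 0.1835] [[251.5, 145.0], [281.8, 154.4]] [[259.0, 159.9], [289.3, 172.4]]
0.45 [0.5331 0.101  0.1996] [0.5563 0.025  0.1914] [[249.4, 143.3], [279.9, 151.4]] [[257.0, 157.7], [287.5, 168.1]]
0.5 [0.5315 0.1063 0.2033] [0.5548 0.0299 0.199 ] [[247.3, 141.7], [277.9, 148.4]] [[255.0, 155.5], [285.5, 164.0]]
0.55 [0.5299 0.1117 0.2067] [0.5532 0.0352 0.2064] [[245.0, 140.2], [275.7, 145.5]] [[253.0, 153.5], [283.4, 159.9]]
```

```bash
cat >> h.py <<'E'
from scipy.spatial.transform import Rotation as Rot
def R0(s=None):
    s=s or get_state(); w=s['ee_rot']; return Rot.from_quat([w[1],w[2],w[3],w[0]]).as_matrix()
def goal(pos,yaw,tilt=0,roll=0):
    # tool x=chest+y, y=down, z=chest -x ; tilt about chest x (positive = lid opening sense -x rot)
    c,s=np.cos(yaw),np.sin(yaw)
    cx=np.array([c,s,0]);cy=np.array([-s,c,0])
    R=np.stack([cy,[0,0,-1],-cx],1)
    R=Rot.from_rotvec(-tilt*cx).as_matrix()@R
    R=Rot.from_rotvec(roll*cy).as_matrix()@R
    st=get_state();A=R0(st)
    sh=A.T@(np.array(pos)-st['eef_pos'])*100; rv=Rot.from_matrix(A.T@R).as_rotvec()
    return sh.round(2),rv.round(3)
E
python3 - <<'E'
from h import *
from scipy.optimize import least_squares
print(R0().round(3))
C=[((-90,-130,96),(303.8,209.5),(295.8,236.8)),((-90,130,92),(206.3,192.5),(200,210.8))]
P=np.array([c[0] for c in C])/1000
S=[c[1] for c in C]+[(249.4,140.5),(279.5,149.2)]
D=[c[2] for c in C]+[(258.8,155.7),(288,166.5)]
def f(p):
    W=tw(p[:3],np.r_[P,[lidpt(.115,.064,p[3]),lidpt(.183,.022,p[3])]])
    return np.r_[(proj('scene',W)-S).ravel(),(proj('side',W)-D).ravel()]
r=least_squares(f,[.55,.08,.26,.45]);print(r.x,r.fun.round(1))
print(goal((.49,.06,.33),r.x[2]))
E
```

```text
[[ 0.398  0.    -0.917]
 [ 0.917  0.     0.398]
 [ 0.    -1.    -0.   ]]
[0.54837586 0.062965   0.28233255 0.47564445] [ 0.7  1.  -0.4 -1.5  0.1  1.2  0.4  0.1  1.3  0.7 -0.9 -3.7 -1.   0.6
  0.  -0.7]
(array([-34.97,  -9.87, -42.55]), array([ 0.   , -0.692,  0.   ]))
```

```bash
python3 -m crank '[[-2,-3,-2,0,-0.05,0],[-5,-6,-6,0,-0.12,0],[-9,-10,-10.5,0,-0.18,0],[-12.5,-10,-15,0,-0.25,0],[-16,-10,-19.5,0,-0.32,0],[-19.5,-10,-24,0,-0.39,0],[-23,-10,-28,0,-0.46,0],[-27,-10,-32.5,0,-0.53,0],[-30.5,-10,-37,0,-0.6,0],[-33.5,-10,-40.5,0,-0.66,0],[-35,-10,-42.5,0,-0.69,0],[-35,-10,-42.5,0,-0.69,0]]'
python3 - <<'E'
from h import *
s=get_state(); print(s['eef_pos'],s['ee_rot'])
snap('wrist','w1')
for n in ['chest','knob','nose','keeper_mouth','barrel','rim']:
    r=pinpoint('wrist',n)[:2]; print(n,[(np.round(d['centre'],1).tolist(),round(d['confidence'],2)) for d in r])
E
```

```text
time_s: 2.3
eef_pos: [0.4899, 0.0585, 0.3308]
ee_rot: [0.426, -0.426, -0.564, 0.564]
wrist_force: [0.6, 1.1, 0.2]
width: 0.0852
[0.48989863 0.05852158 0.33083513] [ 0.42633667 -0.42595869 -0.56404357  0.56449188]
chest [([276.6, 201.1], 0.7)]
knob [([310.5, 259.4], 0.79)]
nose [([226.2, 255.4], 0.88)]
keeper_mouth [([204.0, 231.2], 0.76)]
barrel [([118.9, 30.9], 0.39)]
rim []
```

View pics/w1.png

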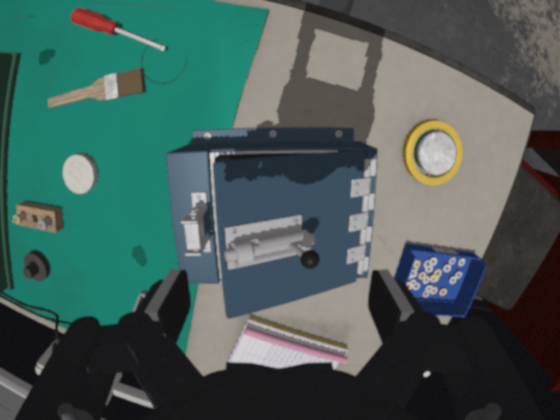

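Run:
```python
from h import *
im=cv2.imread('pics/w1.png')[115:325,150:400]
cv2.imwrite('pics/w1z.png',cv2.resize(im,None,fx=2.8,fy=2.8,interpolation=cv2.INTER_CUBIC))
```

```text
(no output)
```

View pics/w1z.png

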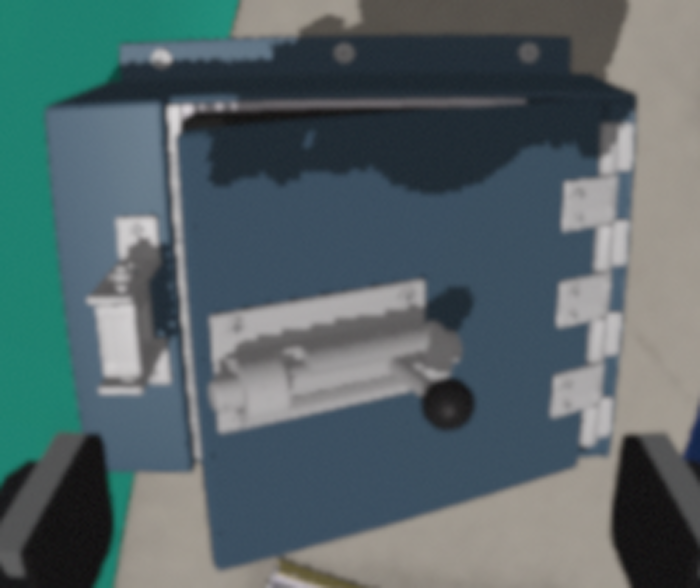

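```bash
cat >> h.py <<'E'
def wproj(P,pos,R):
    p=camera_params('wrist');K=np.array(p['intrinsics']);H=np.array(p['hand_eye'])
    P=np.atleast_2d(P); t=(P-pos)@R; q=(t-H[:3,3])@H[:3,:3]; q=q*[1,-1,-1]
    r=np.hypot(q[:,0],q[:,1]);a=np.arctan2(r,q[:,2]); u=q[:,:2]/r[:,None]*a[:,None]*K[0,0]
    return u+K[:2,2]
E
cat > fit.py <<'E'
from h import *
from scipy.optimize import least_squares
s=get_state();pos=s['eef_pos'];R=R0(s)
C=[((-90,-130,96),(303.8,209.5),(295.8,236.8)),((-90,130,92),(206.3,192.5),(200,210.8))]
P=np.array([c[0] for c in C])/1000
S=[c[1] for c in C]+[(249.4,140.5),(279.5,149.2)]
D=[c[2] for c in C]+[(258.8,155.7),(288,166.5)]
W4=np.array([(-90,-130,96),(90,-130,96),(-90,130,92),(90,130,92)])/1e3
Wp=[(167.9,153.6),(180.4,282.9),(376.8,148.9),(367,277.5),(310.3,259.3),(226.2,255.4)]
def f(p,sep=False):
    B=np.array([lidpt(.115,.064,p[3]),lidpt(.183,.022,p[3])])
    W=tw(p[:3],np.r_[P,B])
    V=wproj(tw(p[:3],np.r_[W4,B]),pos,R)-Wp
    return np.r_[(proj('scene',W)-S).ravel()*1.4,(proj('side',W)-D).ravel()*1.4,1.5*V.ravel()]
r=least_squares(f,[.55,.08,.26,.45],loss='soft_l1');print(r.x.round(4));print(f(r.x).reshape(-1,2).round(1).tolist())
w=[lambda p:(wproj(tw(p[:3],np.r_[W4,[lidpt(.115,.064,p[3]),lidpt(.183,.022,p[3])]]),pos,R)-Wp).ravel()]
r2=least_squares(w[0],[.55,.08,.26,.45]);print('wrist only',r2.x.round(4),r2.fun.reshape(-1,2).round(1).tolist())
for p in (r.x,r2.x):
    print('keeper',wproj(tw(p[:3],[0,-.082,.1225]),pos,R),'knob',tw(p[:3],lidpt(.115,.064,p[3])))
E
python3 fit.py
```

```text
[0.5471 0.0676 0.2989 0.4519]
[[-0.5, 0.3], [-2.7, -1.7], [-1.1, 2.5], [-0.6, 1.5], [0.8, -0.2], [-3.8, -5.3], [-2.7, 1.9], [-1.0, 1.1], [-8.0, 0.1], [-2.0, 1.8], [-0.5, 0.1], [-0.8, 4.4], [-0.2, -1.0], [1.6, 0.8]]
wrist only [0.5464 0.0694 0.2973 0.4344] [[-3.8, -0.3], [-0.1, 1.0], [1.3, 0.1], [0.7, 2.9], [-0.2, -1.4], [1.7, -0.8]]
keeper [[200.99770567 230.59443313]] knob [[0.53546493 0.10529387 0.19979322]]
keeper [[202.57049561 230.36598163]] knob [[0.53535914 0.10534763 0.19845274]]
```

```bash
cat >> h.py <<'E'
PC=[.547,.068,.298]
def lp(L,h,th,x=0): q=lidpt(L,h,th); q[0]=x; return tw(PC,q)[0]
E
python3 - <<'E'
from h import *
for n,q in [('above',lp(.165,.044,.5,-.06)),]+[(t,lp(.16,.004,t,-.06)) for t in (.5,.45,.4,.3,.2,.15,.1)]:
    print(n,q.round(4),*[a.tolist() for a in goal(q,.298)])
E
```

```text
above [0.4922 0.0421 0.2097] [-1.88, 12.18, 0.23] [0.001, -0.017, -0.0]
0.5 [0.4965 0.0279 0.1722] [-3.36, 15.93, 0.21] [0.001, -0.017, -0.0]
0.45 [0.4977 0.0243 0.1652] [-3.75, 16.64, 0.21] [0.001, -0.017, -0.0]
0.4 [0.4987 0.0209 0.158 ] [-4.09, 17.36, 0.2] [0.001, -0.017, -0.0]
0.3 [0.5004 0.0153 0.1431] [-4.68, 18.85, 0.19] [0.001, -0.017, -0.0]
0.2 [0.5017 0.0112 0.1277] [-5.11, 20.39, 0.18] [0.001, -0.017, -0.0]
0.15 [0.5022 0.0097 0.1199] [-5.27, 21.17, 0.18] [0.001, -0.017, -0.0]
0.1 [0.5025 0.0085 0.112 ] [-5.39, 21.96, 0.18] [0.001, -0.017, -0.0]
```

```bash
python3 -m crank '[[-1,4,0.1,0,-0.017,0],[-2.5,8,0.2,0,-0.017,0],[-3.3,11.5,0.2,0,-0.017,0],[-3.4,13.5,0.2,0,-0.017,0],[-3.4,14.5,0.2,0,-0.017,0],[-3.5,15.2,0.2,0,-0.017,0],[-3.6,15.6,0.2,0,-0.017,0],[-3.6,15.6,0.2,0,-0.017,0]]' 255 20
python3 - <<'E'
from h import *
s=get_state(); print(s['eef_pos'],s['wrist_force'])
snap('wrist','w2')
E
```

```text
time_s: 3.65
eef_pos: [0.4977, 0.0248, 0.1758]
ee_rot: [-0.42, 0.421, 0.569, -0.568]
wrist_force: [0.1, -0.6, -0.5]
width: 0.0
[0.49767873 0.02483799 0.17578001] [ 0.08546638 -0.60833509 -0.48968862]
```

View pics/w2.png

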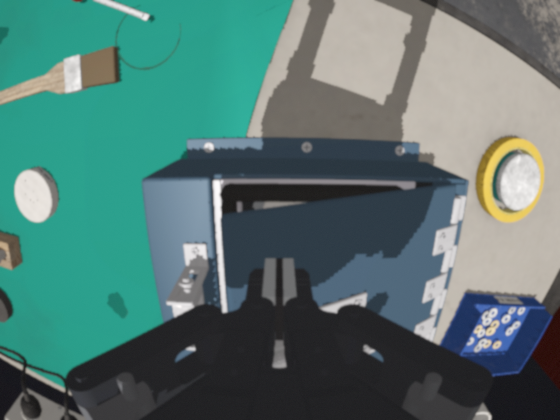

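```bash
python3 -m crank '[[-0.1,0.6,0,0,0,0],[-0.2,1.1,0,0,0,0],[-0.4,1.6,0,0,0,0],[-0.6,2.1,0,0,0,0],[-0.8,2.6,0,0,0,0],[-1.0,3.1,0,0,0,0],[-1.2,3.6,0,0,0,0]]'
python3 -m crank '[[-0.1,0.4,0,0,0,0],[-0.3,0.8,0,0,0,0],[-0.4,1.2,0,0,0,0],[-0.5,1.5,0,0,0,0]]'
python3 - <<'E'
from h import *
s=get_state(); print(s['eef_pos'],s['wrist_force'])
snap('side','s3')
im=cv2.imread('pics/s3.png')[100:300,140:400]
cv2.imwrite('pics/s3.png',cv2.resize(im,None,fx=3,fy=3,interpolation=cv2.INTER_CUBIC))
E
```

```text
time_s: 4.58
eef_pos: [0.5009, 0.0134, 0.1388]
ee_rot: [-0.421, 0.42, 0.569, -0.569]
wrist_force: [-1.6, 0.5, 0.6]
width: -0.0
time_s: 5.08
eef_pos: [0.5024, 0.0085, 0.124]
ee_rot: [0.421, -0.42, -0.568, 0.569]
wrist_force: [0.6, 0.2, 0.4]
width: 0.0
[0.50241065 0.00852475 0.12399266] [0.5806515  0.20181784 0.43779755]
```

View pics/s3.png

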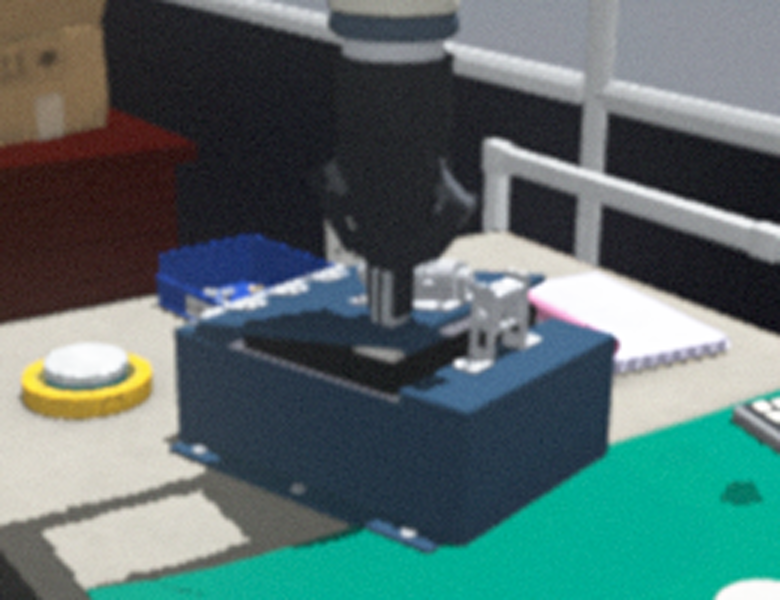

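```bash
python3 -m crank '[[0,0.3,0,0,0,0],[0,0.6,0,0,0,0],[-0.1,0.9,0,0,0,0],[-0.1,1.1,0,0,0,0],[-0.1,1.1,0,0,0,0]]'
python3 -m crank '[[0,0.2,0,0,0,0],[0,0.2,0,0,0,0]]'
```

```text
time_s: 5.75
eef_pos: [0.5026, 0.0076, 0.1131]
ee_rot: [0.421, -0.42, -0.568, 0.569]
wrist_force: [-0.2, 0.2, 0.4]
width: -0.0002
time_s: 6.0
eef_pos: [0.5028, 0.0075, 0.1113]
ee_rot: [0.42, -0.421, -0.568, 0.569]
wrist_force: [0.3, -0.5, 0.7]
width: 0.0001
```

```bash
python3 -m crank '[[0,0.2,0,0,0,0],[0,0.2,0,0,0,0]]'
python3 -m crank '[[0,0.2,0,0,0,0],[0,0.2,0,0,0,0]]'
```

```text
time_s: 6.25
eef_pos: [0.5028, 0.0075, 0.1094]
ee_rot: [-0.42, 0.421, 0.568, -0.568]
wrist_force: [0.2, -0.6, 1.8]
width: -0.0005
time_s: 6.5
eef_pos: [0.5029, 0.0074, 0.1074]
ee_rot: [-0.42, 0.421, 0.568, -0.568]
wrist_force: [-0.3, -2.1, 3.3]
width: -0.0003
```

```bash
python3 - <<'E'
from h import *
k=lp(.115,.064,.1); print(k)
print(goal(k+[0,0,.07],.298))
E
python3 -m crank '[[0,-0.8,0,0,0,0],[0,-3,0,0,0,0],[0,-7,0,0,0,0],[0,-11.5,0,0,0,0],[0,-12,0,0,0,0]]' 100 20
```

```text
[0.54495535 0.07465693 0.16716111]
(array([  5.19, -12.97,  -5.99]), array([ 0.   , -0.001, -0.   ]))
time_s: 7.12
eef_pos: [0.5039, 0.0079, 0.2317]
ee_rot: [-0.418, 0.422, 0.57, -0.567]
wrist_force: [0.6, 0.3, -0.2]
width: 0.052
```

```bash
python3 -m crank '[[1.2,-0.8,-1.5,0,0,0],[3,-0.8,-3.4,0,0,0],[4.6,-0.8,-5.2,0,0,0],[5.2,-0.8,-6,0,0,0],[5.2,-0.8,-6,0,0,0]]'
python3 - <<'E'
from h import *
s=get_state(); print(s['eef_pos'],s['ee_rot'])
for c in ['wrist','scene','side']:
    snap(c,c[0]+'4')
    for n in ['chest','knob','nose','keeper_mouth']:
        r=pinpoint(c,n)[:2]; print(c,n,[(np.round(d['centre'],1).tolist(),round(d['confidence'],2)) for d in r])
R=R0(s)
P=[lp(.115,.064,t) for t in (.09,.1,.11)]+[lp(.183,.022,.1),lp(.2,.022,.02)]
print(wproj(P,s['eef_pos'],R).round(1).tolist()); print(proj('scene',P).round(1).tolist()); print(proj('side',P).round(1).tolist())
E
```

```text
time_s: 7.75
eef_pos: [0.5447, 0.0751, 0.2344]
ee_rot: [0.421, -0.42, -0.568, 0.569]
wrist_force: [-0.3, -0.2, 0.7]
width: 0.0517
[0.54471788 0.0751121  0.23435266] [ 0.42068288 -0.41978199 -0.56825975  0.56911321]
wrist chest [([276.0, 177.7], 0.85), ([42.4, 143.3], 0.74)]
wrist knob [([275.1, 222.3], 0.83)]
wrist nose [([181.6, 208.8], 0.96)]
wrist keeper_mouth [([170.9, 205.0], 0.98)]
scene chest [([264.5, 209.5], 0.56)]
scene knob [([263.6, 155.3], 0.63)]
scene nose [([263.4, 207.9], 0.36)]
scene keeper_mouth []
side chest [([267.0, 249.9], 0.64)]
side knob [([272.0, 173.0], 0.66)]
side nose [([300.4, 196.8], 0.61)]
side keeper_mouth [([301.2, 202.5], 0.66)]
[[276.6, 225.8], [277.6, 226.3], [278.7, 226.9], [189.2, 210.9], [171.9, 206.0]]
[[261.5, 155.8], [261.2, 155.4], [260.9, 155.0], [288.6, 171.9], [296.1, 177.8]]
[[268.9, 175.4], [268.7, 174.8], [268.4, 174.2], [296.3, 198.0], [304.0, 206.7]]
```

View pics/w4.png

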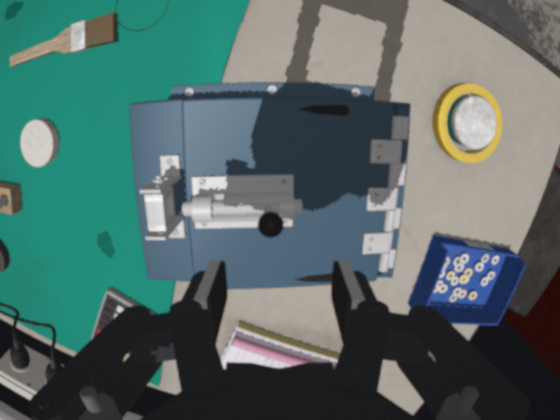

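View pics/s4.png

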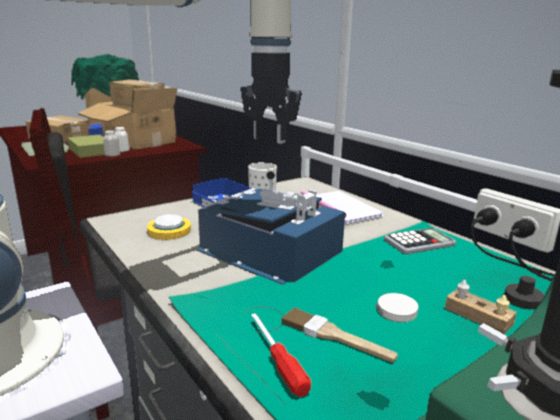

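Run:
```python
from h import *
from scipy.optimize import least_squares
s=get_state();R=R0(s);pos=s['eef_pos']
cv2.imwrite('pics/w4z.png',cv2.resize(cv2.imread('pics/w4.png')[80:300,120:420],None,fx=2.6,fy=2.6,interpolation=cv2.INTER_CUBIC))
im=cv2.imread('pics/w4.png');g=im.max(2)[200:250,240:310]; m=(g<45).astype(np.uint8)
n,l,st,ce=cv2.connectedComponentsWithStats(m); print([(st[i].tolist(),(ce[i]+[240,200]).round(1).tolist()) for i in range(1,n) if st[i][4]>60])
f=lambda X,w:np.r_[(proj('scene',X)-[263.6,155.3]).ravel(),(proj('side',X)-[272,173]).ravel(),(wproj(X,pos,R)-w).ravel()]
for w in ((275.1,222.3),(270,225)):
    r=least_squares(f,[.54,.07,.167],args=(w,)); A,t=pose(PC); print(w,r.x.round(4),r.fun.round(1),'chest',(A.T@(r.x-t)).round(4))
C=np.array([(-90,-130,96),(90,-130,96),(-90,130,92),(90,130,92),(0,-82,122.5),(-90,-75,96)])/1e3
print(wproj(tw(PC,C),pos,R).round(1).tolist())
```

```text
[([20, 13, 22, 23, 414], [270.3, 224.2])]
(275.1, 222.3) [0.5432 0.0712 0.1699] [-1.7 -0.  -3.1  1.1 -1.2  0.9] chest [-0.0027  0.0042  0.1699]
(270, 225) [0.5452 0.0687 0.1709] [-0.5 -0.4 -1.6  0.7 -0.5  0.4] chest [-0.0015  0.0012  0.1709]
[[128.4, 104.7], [148.7, 281.2], [412.8, 103.2], [394.6, 279.9], [173.7, 206.9], [184.4, 99.7]]
```

View pics/w4z.png

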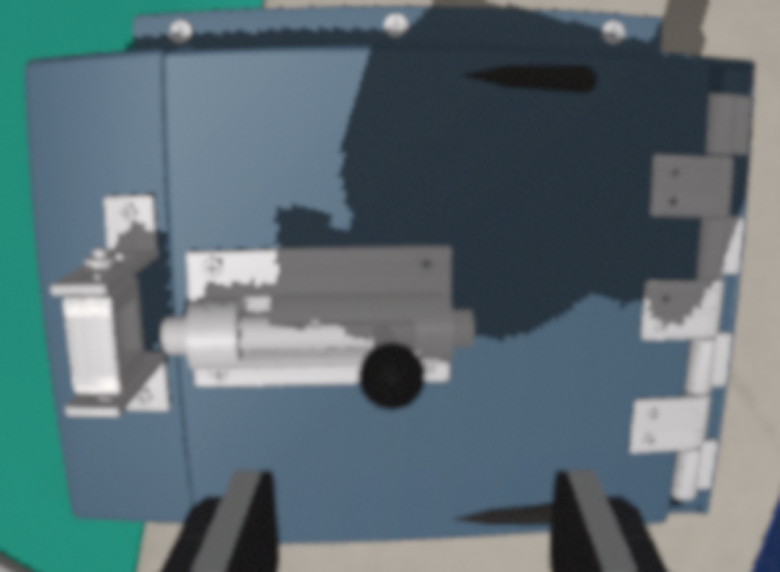

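Run:
```python
from h import *
print(goal([.5452,.0687,.156],.298))
```

```text
(array([-0.6 ,  7.93,  0.15]), array([ 0.   , -0.001, -0.   ]))
```

```bash
python3 -m crank '[[-0.3,2.5,0.1,0,0,0],[-0.6,5,0.15,0,0,0],[-0.6,7,0.15,0,0,0],[-0.6,7.9,0.15,0,0,0],[-0.6,7.9,0.15,0,0,0]]'
python3 - <<'E'
from h import *
s=get_state(); print(s['eef_pos'],s['wrist_force'])
snap('wrist','w5')
cv2.imwrite('pics/w5z.png',cv2.resize(cv2.imread('pics/w5.png')[140:340,120:420],None,fx=2.6,fy=2.6,interpolation=cv2.INTER_CUBIC))
E
```

```text
time_s: 9.12
eef_pos: [0.545, 0.0688, 0.1559]
ee_rot: [0.421, -0.42, -0.568, 0.569]
wrist_force: [1.4, 0.5, -0.7]
width: 0.0518
[0.54499337 0.06883723 0.15585501] [ 1.36845106  0.50343766 -0.67383515]
```

View pics/w5z.png

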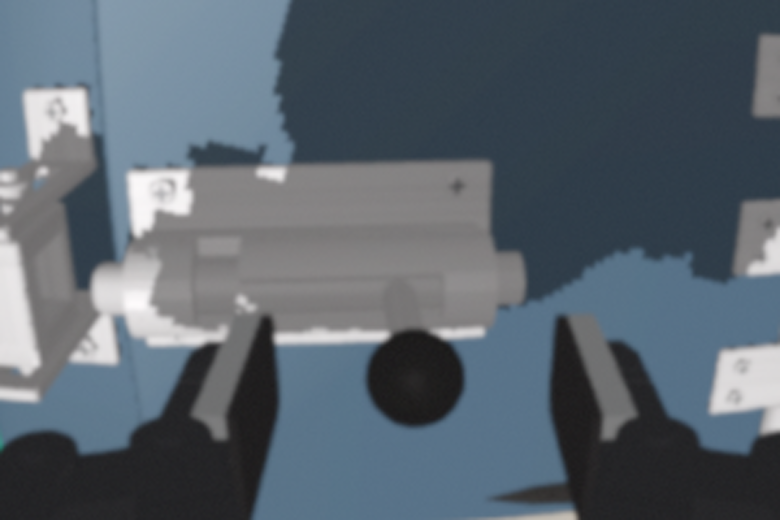

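```bash
python3 -m crank '[[0,0,0,0,0,0],[0,0,0,0,0,0],[0,0,0,0,0,0],[0,0,0,0,0,0]]' 255 35
python3 -m crank '[[0,0,0,0,0,0],[0,0,0,0,0,0]]'
```

```text
time_s: 9.68
eef_pos: [0.5456, 0.0688, 0.157]
ee_rot: [-0.42, 0.421, 0.569, -0.568]
wrist_force: [0.6, -0.0, 2.1]
width: 0.0151
time_s: 9.93
eef_pos: [0.5455, 0.0686, 0.1567]
ee_rot: [-0.42, 0.421, 0.569, -0.568]
wrist_force: [1.3, -1.5, 3.8]
width: 0.0153
```

Run:
```python
from h import *
s=get_state(); print(s['eef_pos'],s['wrist_force'],s['moment'],s['width'])
snap('wrist','w6');snap('side','s6')
a=cv2.resize(cv2.imread('pics/w6.png')[160:340,180:400],None,fx=2.6,fy=2.6,interpolation=cv2.INTER_CUBIC)
b=cv2.resize(cv2.imread('pics/s6.png')[130:240,220:340],None,fx=4.2,fy=4.2,interpolation=cv2.INTER_CUBIC)
cv2.imwrite('pics/w6z.png',a);cv2.imwrite('pics/s6z.png',b)
```

```text
[0.5454698  0.06858011 0.15671076] [ 1.3466556  -1.49677835  3.76862841] [-0.09802863 -0.10399782 -0.0316973 ] 0.015271338269490184
```

View pics/w6z.png

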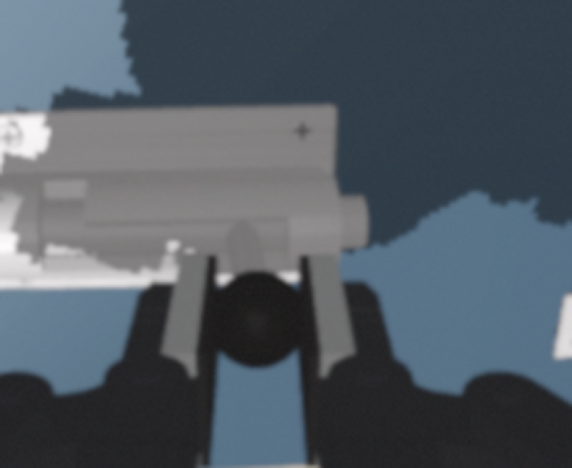

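View pics/s6z.png

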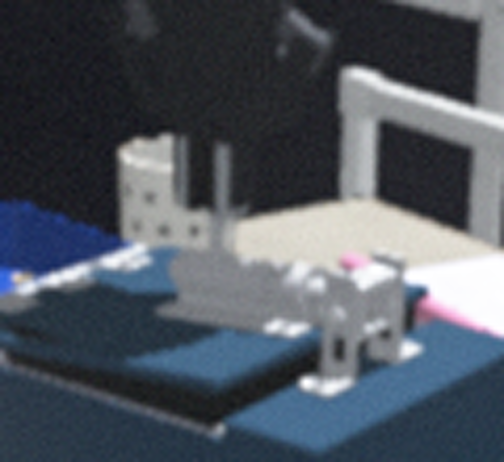

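```bash
python3 -m crank '[[0,-0.1,0,0,0,0],[0,-0.25,0,0,0,0],[0,-0.25,0,0,0,0]]'
python3 -m crank '[[-0.15,-0.01,0,0,0,0],[-0.3,-0.02,0,0,0,0],[-0.45,-0.04,0,0,0,0],[-0.45,-0.04,0,0,0,0]]'
python3 -c "
from h import *
s=get_state();print(s['wrist_force'],R0(s).T@s['wrist_force'],s['moment'])"
```

```text
time_s: 10.4
eef_pos: [0.5448, 0.0691, 0.1581]
ee_rot: [0.421, -0.42, -0.568, 0.569]
wrist_force: [1.0, 1.8, -1.3]
width: 0.0153
time_s: 10.9
eef_pos: [0.5464, 0.0642, 0.1589]
ee_rot: [0.421, -0.42, -0.568, 0.569]
wrist_force: [-2.0, 1.0, -1.8]
width: 0.0151
[-1.97841573  0.95091566 -1.79459406] [1.48813398 1.79569217 1.61241561] [ 0.11641127  0.05709848 -0.01694121]
```

```bash
cat > f.py <<'E'
from h import *
s=get_state();A,t=pose(PC);print('t',round(s['time_s'],2),'toolF',(R0(s).T@s['wrist_force']).round(1),'chest tcp',(A.T@(s['eef_pos']-t)*1000).round(1),'w',round(s['width']*1000,1))
E
for a in 1 2 3; do python3 -m crank '[[-0.07,0,0,0,0,0],[-0.15,-0.01,0,0,0,0]]' >/dev/null; python3 f.py; done
```

```text
t 11.15 toolF [ 0.6  2.3 -0.2] chest tcp [ -1.6  -4.8 159.2] w 15.3
t 11.4 toolF [1.  2.3 0.9] chest tcp [ -1.6  -6.3 159.4] w 14.8
t 11.65 toolF [1.7 1.8 0.3] chest tcp [ -1.5  -7.8 159.5] w 15.0
```

```bash
python3 -m crank '[[-0.07,0,0,0,0,0],[-0.12,-0.01,0,0,0,0]]' >/dev/null; python3 f.py;  python3 -m crank '[[-0.05,0,0,0,0,0],[-0.1,-0.01,0,0,0,0]]' >/dev/null; python3 f.py
```

```text
t 11.9 toolF [1.8 1.3 0.8] chest tcp [ -1.5  -9.  159.6] w 15.2
t 12.15 toolF [0.3 1.4 0.8] chest tcp [ -1.5 -10.  159.7] w 15.2
```

```bash
python3 -m crank '[[-0.05,0,0,0,0,0],[-0.1,-0.01,0,0,0,0]]' >/dev/null; python3 f.py
python3 - <<'E'
from h import *
snap('wrist','w7');snap('side','s7')
a=cv2.resize(cv2.imread('pics/w7.png')[130:300,120:350],None,fx=3,fy=3,interpolation=cv2.INTER_CUBIC)
b=cv2.resize(cv2.imread('pics/s7.png')[150:250,230:350],None,fx=5,fy=5,interpolation=cv2.INTER_CUBIC)
cv2.imwrite('pics/w7z.png',a);cv2.imwrite('pics/s7z.png',b)
E
```

```text
t 12.4 toolF [1.3 1.5 0.4] chest tcp [ -1.5 -11.  159.9] w 15.4
```

View pics/w7z.png

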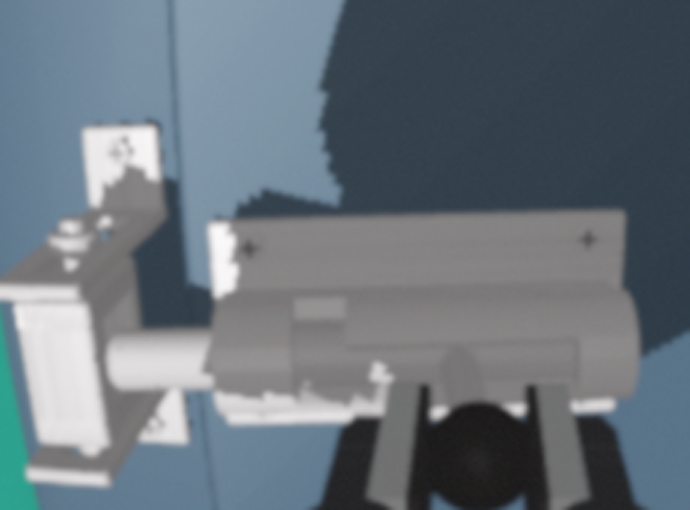

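View pics/s7z.png

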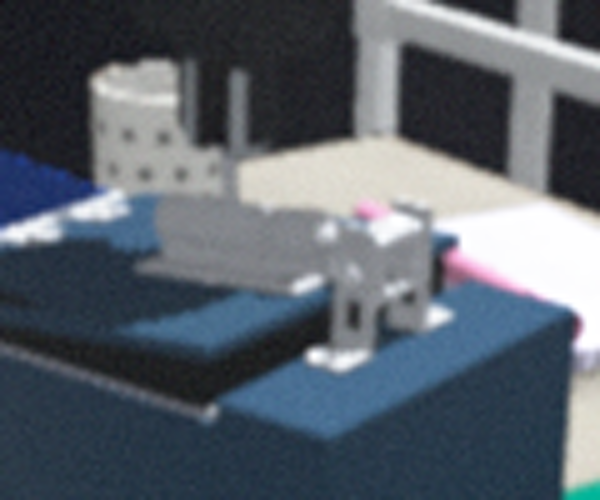

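```bash
python3 -m crank '[[-0.05,0,0,0,0,0],[-0.1,-0.01,0,0,0,0]]' >/dev/null; python3 f.py;  python3 -m crank '[[-0.05,0,0,0,0,0],[-0.1,-0.01,0,0,0,0]]' >/dev/null; python3 f.py
```

```text
t 12.75 toolF [4.6 1.3 1.1] chest tcp [ -1.5 -11.5 159.9] w 15.2
t 13.0 toolF [7.2 1.7 0.7] chest tcp [ -1.5 -11.8 159.9] w 15.2
```

```bash
python3 -m crank '[[0,0.1,0,0,0,0],[0,0.2,0,0,0,0]]' >/dev/null; python3 f.py;  python3 -m crank '[[0,0.08,0,0,0,0],[0,0.15,0,0,0,0]]' >/dev/null; python3 f.py
```

```text
t 13.25 toolF [ 6.5 -4.4  0.3] chest tcp [ -1.  -11.9 159.3] w 15.1
t 13.5 toolF [ 4.6 -6.1  0.6] chest tcp [ -0.8 -12.1 158.3] w 15.2
```

```bash
python3 -m crank '[[0,0.05,0,0,0,0],[0,0.1,0,0,0,0]]' >/dev/null; python3 f.py;  python3 -m crank '[[0,0.05,0,0,0,0],[0,0.1,0,0,0,0]]' >/dev/null; python3 f.py
```

```text
t 13.75 toolF [ 5.  -6.6  0.9] chest tcp [ -0.7 -12.3 157.6] w 15.3
t 14.0 toolF [ 4.6 -6.9  1.7] chest tcp [ -0.7 -12.6 156.8] w 15.2
```

```bash
python3 -m crank '[[-0.03,0.05,0,0,0,0],[-0.05,0.1,0,0,0,0]]' >/dev/null; python3 f.py;  python3 -m crank '[[-0.03,0.05,0,0,0,0],[-0.05,0.1,0,0,0,0]]' >/dev/null; python3 f.py
```

```text
t 14.25 toolF [-0.  -5.5 -0.7] chest tcp [ -0.8 -13.9 154.9] w 15.6
t 14.5 toolF [ 2.3 -8.7  0.7] chest tcp [ -0.8 -14.2 154.3] w 15.5
```

```bash
python3 -m crank '[[-0.02,0.05,0,0,0,0],[-0.03,0.1,0,0,0,0]]' >/dev/null; python3 f.py;  python3 -m crank '[[-0.02,0.05,0,0,0,0],[-0.03,0.1,0,0,0,0]]' >/dev/null; python3 f.py
```

```text
t 14.75 toolF [  4.4 -12.5   0.6] chest tcp [ -0.5 -14.2 154.2] w 15.3
t 15.0 toolF [  5.2 -15.    1.3] chest tcp [ -0.2 -14.3 154. ] w 15.4
```

```bash
python3 -m crank '[[0,-0.1,0,0,0,0],[0,-0.2,0,0,0,0]]' >/dev/null; python3 f.py;  python3 -m crank '[[-0.05,-0.02,0,0,0,0],[-0.1,-0.05,0,0,0,0]]' >/dev/null; python3 f.py
```

```text
t 15.25 toolF [ 2.4 -5.8 -1.1] chest tcp [ -0.6 -14.5 154.4] w 15.0
t 15.5 toolF [ 3.3 -6.3 -0.4] chest tcp [ -0.7 -15.6 154.5] w 15.1
```

```bash
python3 -m crank '[[-0.1,-0.01,0,0,0,0],[-0.2,-0.01,0,0,0,0]]' >/dev/null; python3 f.py;  python3 -m crank '[[-0.1,-0.01,0,0,0,0],[-0.2,-0.01,0,0,0,0]]' >/dev/null; python3 f.py
```

```text
t 15.75 toolF [ 3.6 -6.4 -0.4] chest tcp [ -0.7 -17.6 154.6] w 15.2
t 16.0 toolF [ 2.2 -7.4 -1. ] chest tcp [ -0.8 -19.6 154.7] w 15.0
```

```bash
python3 -m crank '[[-0.15,-0.01,0,0,0,0],[-0.3,-0.02,0,0,0,0],[-0.45,-0.03,0,0,0,0],[-0.6,-0.04,0,0,0,0]]' >/dev/null; python3 f.py
```

```text
t 16.5 toolF [ 2.8 -7.1 -1.1] chest tcp [ -0.8 -25.6 155.2] w 15.3
```

```bash
python3 -m crank '[[-0.15,-0.01,0,0,0,0],[-0.3,-0.02,0,0,0,0],[-0.45,-0.03,0,0,0,0],[-0.6,-0.04,0,0,0,0]]' >/dev/null; python3 f.py
```

```text
t 17.0 toolF [ 2.3 -6.9 -0.5] chest tcp [ -0.8 -31.5 155.5] w 15.2
```

```bash
python3 -m crank '[[-0.15,-0.01,0,0,0,0],[-0.3,-0.02,0,0,0,0],[-0.45,-0.03,0,0,0,0],[-0.6,-0.04,0,0,0,0]]' >/dev/null; python3 f.py
```

```text
t 17.5 toolF [ 3.3 -7.2 -0.5] chest tcp [ -0.9 -37.5 155.9] w 15.3
```

```bash
python3 -m crank '[[-0.1,-0.01,0,0,0,0],[-0.2,-0.02,0,0,0,0],[-0.3,-0.02,0,0,0,0]]' >/dev/null; python3 f.py
```

```text
t 17.88 toolF [ 3.3 -7.9 -0.5] chest tcp [ -0.9 -40.5 156.1] w 15.1
```

```bash
python3 -m crank '[[-0.1,-0.01,0,0,0,0],[-0.2,-0.01,0,0,0,0]]' >/dev/null; python3 f.py;  python3 -m crank '[[-0.1,-0.01,0,0,0,0],[-0.1,-0.01,0,0,0,0]]' >/dev/null; python3 f.py
```

```text
t 18.12 toolF [ 6.4 -7.8  0.4] chest tcp [ -0.9 -41.8 156.2] w 15.1
t 18.38 toolF [ 8.6 -7.1  1.1] chest tcp [ -0.9 -42.  156.2] w 15.3
```

```bash
python3 -m crank '[[-0.05,-0.01,0,0,0,0],[-0.1,-0.01,0,0,0,0]]' >/dev/null; python3 f.py
```

```text
t 18.62 toolF [10.8 -8.   0.1] chest tcp [ -0.9 -42.2 156.2] w 15.2
```

```bash
python3 -m crank '[[0.1,0,0,0,0,0],[0.1,0,0,0,0,0]]' >/dev/null; python3 f.py
python3 - <<'E'
from h import *
snap('wrist','w8');snap('side','s8')
a=cv2.resize(cv2.imread('pics/w8.png')[130:300,120:350],None,fx=3,fy=3,interpolation=cv2.INTER_CUBIC)
b=cv2.resize(cv2.imread('pics/s8.png')[150:250,230:350],None,fx=5,fy=5,interpolation=cv2.INTER_CUBIC)
cv2.imwrite('pics/w8z.png',a);cv2.imwrite('pics/s8z.png',b)
E
```

```text
t 18.88 toolF [ 7.8 -5.8 -0.1] chest tcp [ -0.9 -42.  156.2] w 15.0
```

View pics/w8z.png

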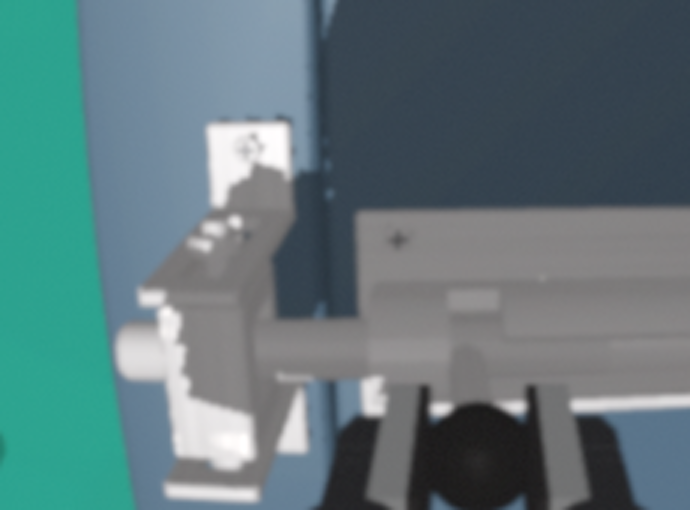

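View pics/s8z.png

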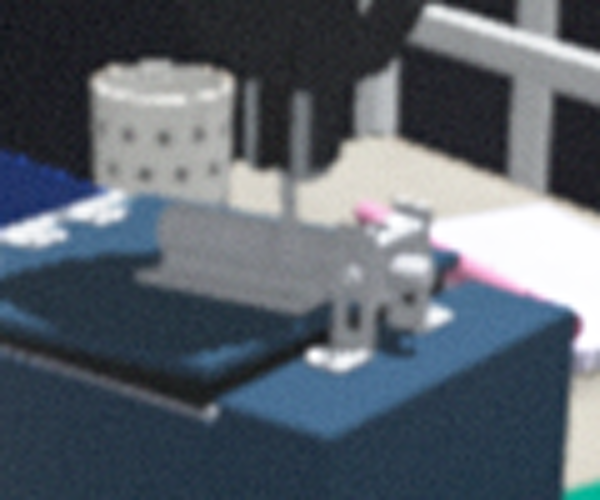

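```bash
python3 -m crank '[[0.03,0,0.2,0,0,0],[0.03,0.03,0.42,0,0,0],[0.03,0.05,0.63,0,0,0]]' >/dev/null; python3 f.py
```

```text
t 19.35 toolF [ 7.5 -6.3 -3.5] chest tcp [ -6.5 -42.  155.9] w 15.1
```

```bash
python3 -m crank '[[0,0.06,0.3,0,0,0],[0,0.14,0.61,0,0,0],[0,0.25,0.91,0,0,0],[0,0.37,1.2,0,0,0]]' >/dev/null; python3 f.py
```

```text
t 19.85 toolF [ 6.7 -7.6 -1.4] chest tcp [-19.4 -42.2 151.9] w 15.5
```

```bash
python3 -m crank '[[0,0.15,0.28,0,0,0],[0,0.31,0.54,0,0,0],[0,0.5,0.79,0,0,0],[0,0.71,1.03,0,0,0],[0,0.93,1.25,0,0,0],[0,1.17,1.46,0,0,0]]' >/dev/null; python3 f.py
```

```text
t 20.6 toolF [-0.4  1.   0.2] chest tcp [-34.5 -43.8 139. ] w -0.1
```

Run:
```python
from h import *
snap('wrist','w9');snap('side','s9')
a=cv2.resize(cv2.imread('pics/w9.png')[130:330,120:400],None,fx=2.6,fy=2.6,interpolation=cv2.INTER_CUBIC)
b=cv2.resize(cv2.imread('pics/s9.png')[150:250,230:350],None,fx=5,fy=5,interpolation=cv2.INTER_CUBIC)
cv2.imwrite('pics/w9z.png',a);cv2.imwrite('pics/s9z.png',b)
```

```text
(no output)
```

View pics/w9z.png

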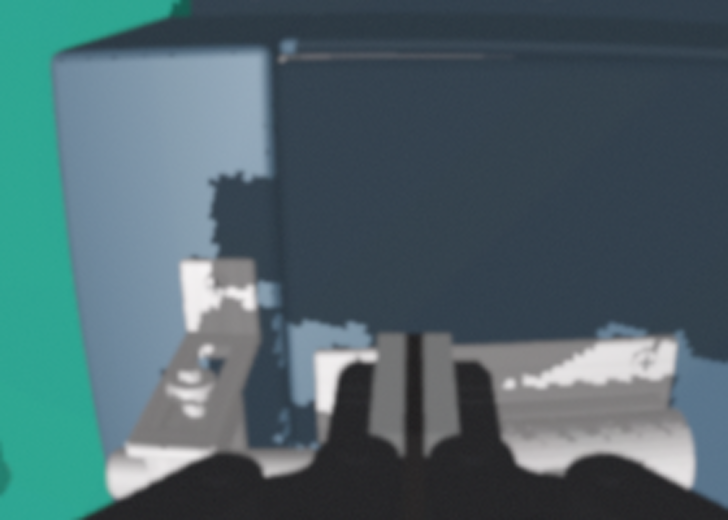

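View pics/s9z.png

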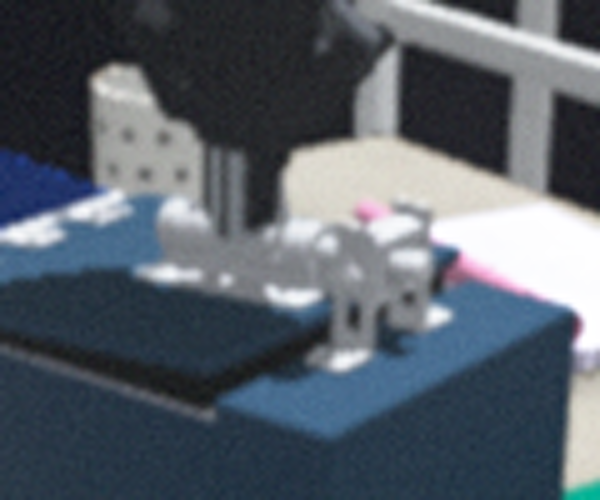

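```bash
python3 -m crank '[[0,-1,0.3,0,0,0],[0,-4,0.5,0,0,0],[0,-8,0.5,0,0,0],[0,-10,0.5,0,0,0],[0,-10,0.5,0,0,0]]' >/dev/null; python3 f.py
 python3 - <<'E'
from h import *
s=get_state(); print(s['eef_pos'])
snap('wrist','w10');snap('side','s10')
for c in ('wrist','side'):
  for n in ['knob','nose']: print(c,n,pinpoint(c,n)[:2])
a=cv2.resize(cv2.imread('pics/w10.png')[80:300,120:420],None,fx=2.6,fy=2.6,interpolation=cv2.INTER_CUBIC)
b=cv2.resize(cv2.imread('pics/s10.png')[150:250,230:350],None,fx=5,fy=5,interpolation=cv2.INTER_CUBIC)
cv2.imwrite('pics/w10z.png',a);cv2.imwrite('pics/s10z.png',b)
E
```

```text
t 21.32 toolF [-0.9 -0.9  0.4] chest tcp [-38.8 -43.7 241.5] w -0.1
[0.52274906 0.01486119 0.24146397]
wrist knob [{'centre': [283.7, 257.7], 'confidence': 0.84}]
wrist nose [{'centre': [200.9, 245.1], 'confidence': 0.73}]
side knob [{'centre': [283.3, 181.1], 'confidence': 0.4}]
side nose [{'centre': [314.8, 203.1], 'confidence': 0.68}]
```

View pics/w10z.png

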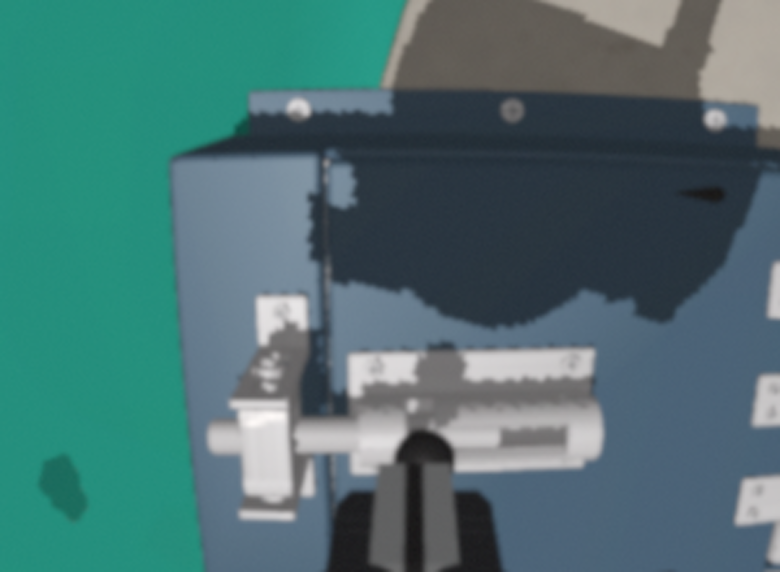

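View pics/s10z.png

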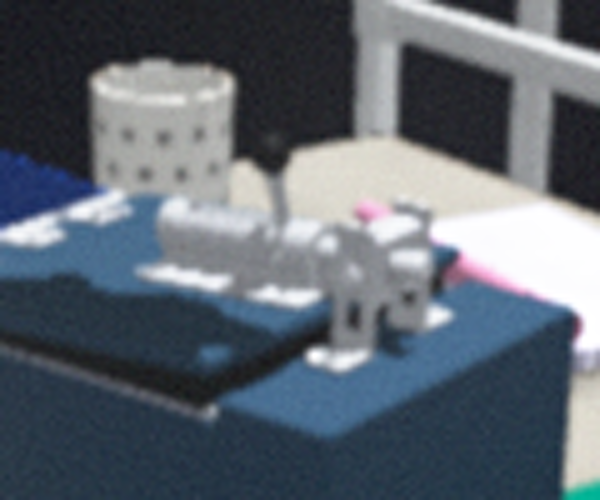

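```bash
cat > ang.py <<'E'
from h import *
import sys
def ball(L,th,a):
    q=lidpt(L,.022+.042*np.cos(a),th); q[0]=-.042*np.sin(a); return tw(PC,q)[0]
E
python3 - <<'E'
from ang import *
s=get_state();R=R0(s);pos=s['eef_pos']
for L in (.155,.16):
  for a in (-.1,0,.2,.4): b=ball(L,.055,a); print(L,a,b.round(4),wproj(b,pos,R).round(1),proj('side',b).round(1))
for t in(.055,.07): print(wproj(lp(.228,.022,t),pos,R),proj('side',lp(.228,.022,t)))
E
```

```text
0.155 -0.1 [0.5617 0.0346 0.1642] [[287.5 277.8]] [[286.5 179.6]]
0.155 0 [0.5576 0.0334 0.1644] [[287.5 273.1]] [[285.3 180. ]]
0.155 0.2 [0.5497 0.0309 0.1636] [[287.6 262.7]] [[282.8 181.3]]
0.155 0.4 [0.5421 0.0284 0.1611] [[287.4 251.6]] [[280.4 183.4]]
0.16 -0.1 [0.5631 0.0298 0.1645] [[280.9 278. ]] [[288.5 180. ]]
0.16 0 [0.5591 0.0286 0.1647] [[280.9 273.3]] [[287.2 180.3]]
0.16 0.2 [0.5511 0.0261 0.1639] [[280.9 262.9]] [[284.8 181.6]]
0.16 0.4 [0.5435 0.0236 0.1614] [[280.7 251.8]] [[282.4 183.7]]
[[200.34609644 251.32735602]] [[315.4885787  205.71762679]]
[[200.10025993 252.96477426]] [[315.33379403 204.03092843]]
```

```bash
python3 -m crank '[[0.1,0,-1.5,0,0,0],[0.15,0,-3.5,0,0,0],[0.15,0,-5,0,0,0],[0.15,0.5,-5.5,0,0,0],[0.15,3,-5.5,0,0,0],[0.15,6,-5.5,0,0,0],[0.15,7.8,-5.5,0,0,0],[0.15,8.6,-5.5,0,0,0],[0.15,8.6,-5.5,0,0,0]]' >/dev/null; python3 f.py
 python3 - <<'E'
from h import *
snap('wrist','w11')
a=cv2.resize(cv2.imread('pics/w11.png')[130:330,120:400],None,fx=2.6,fy=2.6,interpolation=cv2.INTER_CUBIC)
cv2.imwrite('pics/w11z.png',a)
E
```

```text
t 22.75 toolF [-0.7 -0.5 -0.3] chest tcp [ 15.4 -41.8 152.9] w 0.1
```

View pics/w11z.png

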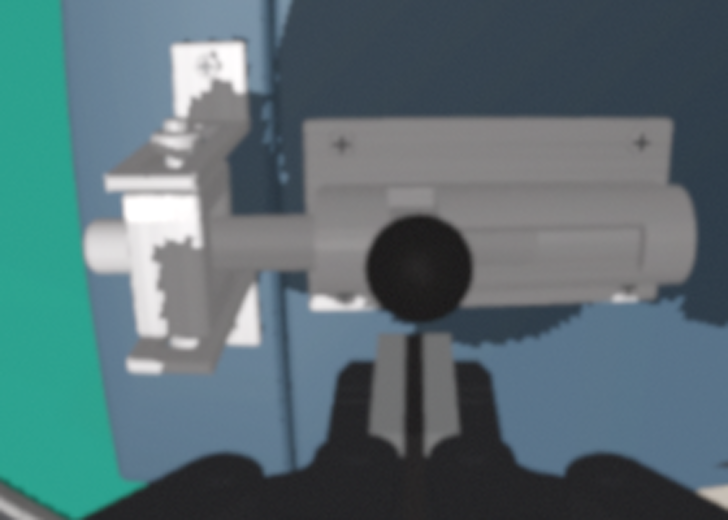

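```bash
python3 -m crank '[[0,0,0.4,0,0,0],[0,0,0.8,0,0,0],[0,0,1.1,0,0,0],[0,0,1.4,0,0,0]]' >/dev/null; python3 f.py;python3 -m crank '[[0,0,0.3,0,0,0],[0,0,0.6,0,0,0],[0,0,0.6,0,0,0]]' >/dev/null; python3 f.py
```

```text
t 23.3 toolF [ 0.5  0.5 -0.6] chest tcp [  1.5 -41.8 153.4] w -0.1
t 23.68 toolF [ 0.7 -0.7 -0.4] chest tcp [ -4.8 -41.8 152.9] w -0.1
```

```bash
python3 -m crank '[[0,0.05,0.3,0,0,0],[0,0.15,0.6,0,0,0],[0,0.25,0.8,0,0,0],[0,0.25,0.8,0,0,0]]' >/dev/null; python3 f.py
 python3 - <<'E'
from h import *
snap('wrist','w12')
a=cv2.resize(cv2.imread('pics/w12.png')[100:330,120:400],None,fx=2.6,fy=2.6,interpolation=cv2.INTER_CUBIC)
cv2.imwrite('pics/w12z.png',a)
E
```

```text
t 24.18 toolF [ 0.  -0.4 -1.8] chest tcp [-12.7 -41.7 150.3] w -0.0
```

View pics/w12z.png

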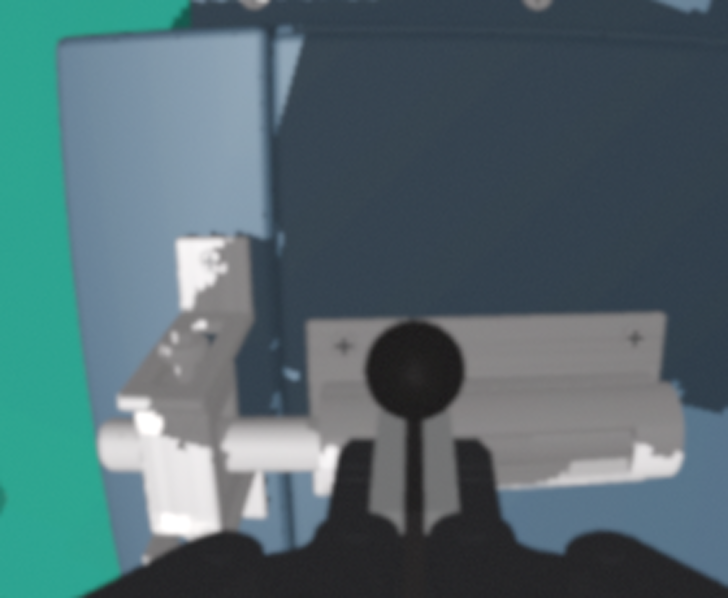

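```bash
python3 -m crank '[[0,0.15,0.3,0,0,0],[0,0.4,0.6,0,0,0],[0,0.7,0.85,0,0,0],[0,0.7,0.85,0,0,0]]' >/dev/null; python3 f.py; python3 -m crank '[[0,0.2,0.15,0,0,0],[0,0.4,0.3,0,0,0],[0,0.6,0.4,0,0,0],[0,0.6,0.4,0,0,0]]' >/dev/null; python3 f.py
```

```text
t 24.73 toolF [ 0.   0.3 -1.8] chest tcp [-21.3 -41.7 143.2] w 0.4
t 25.23 toolF [-0.4 -0.  -1.5] chest tcp [-25.2 -41.8 137.3] w -0.1
```

Now lift over and look before pressing the ball down from above.

```bash
python3 -m crank '[[0,-0.8,-0.2,0,0,0],[0,-2.5,0,0,0,0],[0,-3,0.8,0,0,0],[0,-3,1.9,0,0,0],[0,-3,1.9,0,0,0]]' >/dev/null; python3 f.py
 python3 - <<'E'
from ang import *
s=get_state();R=R0(s);pos=s['eef_pos']
snap('wrist','w13');snap('side','s13');snap('scene','c13')
a=cv2.resize(cv2.imread('pics/w13.png')[100:330,120:400],None,fx=2.6,fy=2.6,interpolation=cv2.INTER_CUBIC)
cv2.imwrite('pics/w13z.png',a)
a=cv2.resize(cv2.imread('pics/s13.png')[150:250,230:350],None,fx=5,fy=5,interpolation=cv2.INTER_CUBIC)
b=cv2.resize(cv2.imread('pics/c13.png')[120:220,200:320],None,fx=5,fy=5,interpolation=cv2.INTER_CUBIC)
cv2.imwrite('pics/s13z.png',a);cv2.imwrite('pics/c13z.png',b)
for a in (1,1.1,1.2,1.3,1.45): b=ball(.16,.055,a); print(a,b.round(4),wproj(b,pos,R).round(1),((wproj(b,pos,R)-[120,100])*2.6).round(),proj('side',b).round(1),proj('scene',b).round(1))
for c in ('wrist','side','scene'): print(c,pinpoint(c,'knob')[:2])
E
```

```text
t 25.85 toolF [-0.5  0.1 -0.1] chest tcp [-44.8 -41.7 167.4] w 0.0
1 [0.5256 0.0172 0.1454] [[277.4 269.1]] [[409. 440.]] [[276.8 193.7]] [[275.5 173.8]]
1.1 [0.5237 0.0164 0.1418] [[277.1 263. ]] [[408. 424.]] [[276.2 195.7]] [[275.3 175.5]]
1.2 [0.5221 0.0157 0.138 ] [[276.7 257.5]] [[407. 409.]] [[275.7 197.8]] [[275.2 177.2]]
1.3 [0.5209 0.0151 0.134 ] [[276.4 252.6]] [[407. 397.]] [[275.4 199.8]] [[275.1 178.8]]
1.45 [0.5198 0.0144 0.1278] [[275.9 246.5]] [[405. 381.]] [[275.1 203. ]] [[275.1 181.1]]
wrist [{'centre': [280.3, 251.0], 'confidence': 0.77}]
side [{'centre': [274.1, 197.4], 'confidence': 0.55}, {'centre': [339.0, 337.5], 'confidence': 0.17}]
scene [{'centre': [275.3, 179.1], 'confidence': 0.61}]
```

View pics/w13z.png

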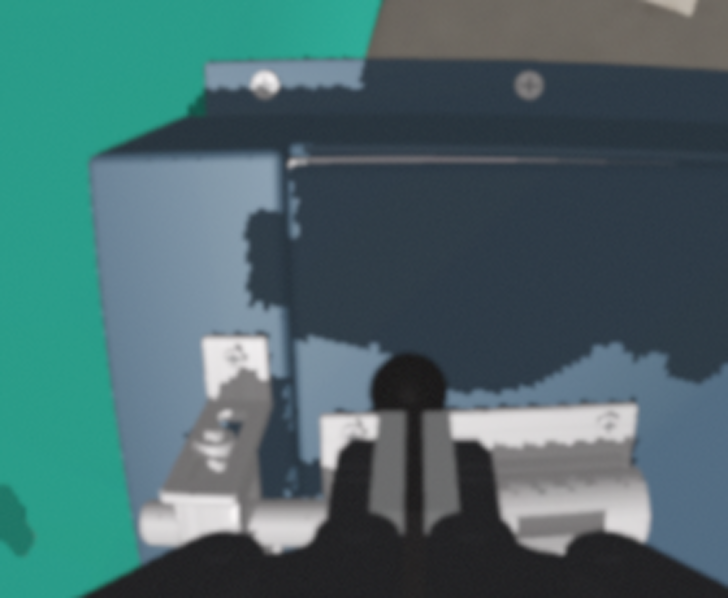

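View pics/s13z.png

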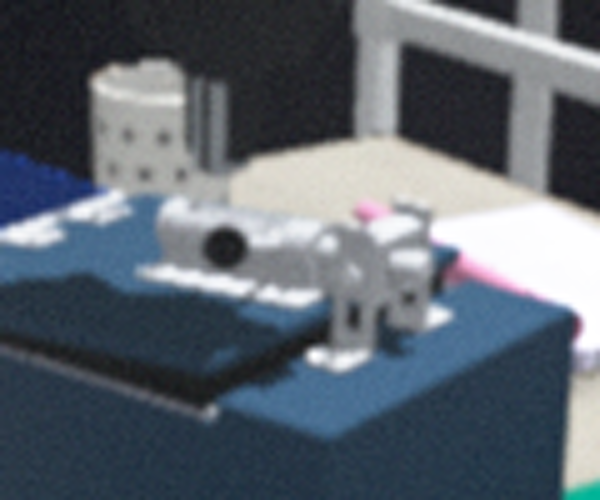

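View pics/c13z.png

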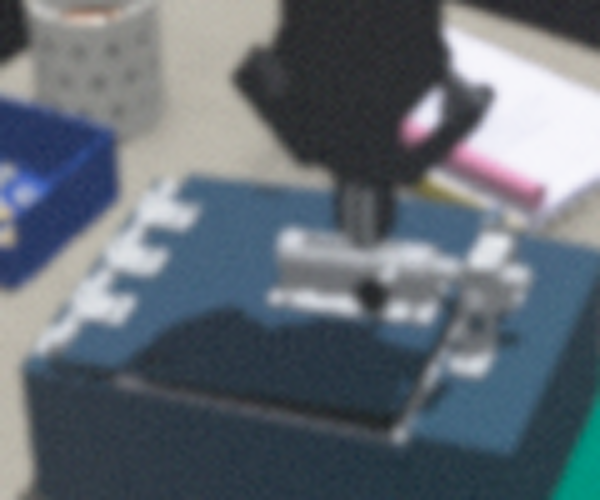

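```bash
python3 -m crank '[[-0.05,1.2,-0.2,0,0,0],[-0.05,2.1,-0.2,0,0,0],[-0.05,2.5,-0.2,0,0,0]]' >/dev/null; python3 f.py; python3 -m crank '[[0,0.2,0,0,0,0],[0,0.4,0,0,0,0],[0,0.4,0,0,0,0]]' >/dev/null; python3 f.py
```

```text
t 26.52 toolF [-0.2 -0.2  0.8] chest tcp [-42.5 -42.1 141. ] w -0.1
t 26.9 toolF [-0.3 -2.7  0.5] chest tcp [-41.9 -42.4 139. ] w -0.4
```

```bash
python3 -m crank '[[0,0.1,0,0,0,0],[0,0.2,0,0,0,0],[0,0.2,0,0,0,0]]' >/dev/null; python3 f.py
```

```text
t 27.27 toolF [-0.6 -7.   4. ] chest tcp [-41.9 -42.5 137.6] w 0.2
```

```bash
python3 -m crank '[[0,-0.5,0,0,0,0],[0,-2,0,0,0,0],[0,-5.5,0.3,0,0,0],[0,-10,3,0,0,0],[0,-12,5,0,0,0],[0,-12,6,0,0,0],[0,-12,6,0,0,0]]' >/dev/null; python3 f.py
 python3 - <<'E'
from ang import *
s=get_state();R=R0(s);pos=s['eef_pos']
snap('wrist','w14');snap('side','s14');snap('scene','c14')
a=cv2.resize(cv2.imread('pics/w14.png')[200:370,160:400],None,fx=3,fy=3,interpolation=cv2.INTER_CUBIC)
cv2.imwrite('pics/w14z.png',a)
a=cv2.resize(cv2.imread('pics/s14.png')[150:250,230:350],None,fx=5,fy=5,interpolation=cv2.INTER_CUBIC)
b=cv2.resize(cv2.imread('pics/c14.png')[120:220,200:320],None,fx=5,fy=5,interpolation=cv2.INTER_CUBIC)
cv2.imwrite('pics/s14z.png',a);cv2.imwrite('pics/c14z.png',b)
for a in (1.2,1.3,1.4,1.45): b=ball(.16,.055,a); print(a,b.round(4),wproj(b,pos,R).round(1),proj('side',b).round(1),proj('scene',b).round(1))
for c in ('wrist','side','scene'): print(c,pinpoint(c,'knob')[:2],pinpoint(c,'nose')[:1])
E
```

```text
t 28.15 toolF [-0.2  0.7 -0.8] chest tcp [-102.2  -42.2  255.7] w -0.3
1.2 [0.5221 0.0157 0.138 ] [[277.8 271.7]] [[275.7 197.8]] [[275.2 177.2]]
1.3 [0.5209 0.0151 0.134 ] [[277.6 268.4]] [[275.4 199.8]] [[275.1 178.8]]
1.4 [0.5201 0.0146 0.1299] [[277.3 265.5]] [[275.1 201.9]] [[275.1 180.4]]
1.45 [0.5198 0.0144 0.1278] [[277.2 264.2]] [[275.1 203. ]] [[275.1 181.1]]
wrist [{'centre': [282.2, 264.5], 'confidence': 0.58}] [{'centre': [206.1, 300.4], 'confidence': 0.51}]
side [{'centre': [276.9, 200.3], 'confidence': 0.4}] [{'centre': [300.9, 201.6], 'confidence': 0.58}]
scene [{'centre': [273.2, 180.4], 'confidence': 0.62}] [{'centre': [304.5, 177.3], 'confidence': 0.52}]
```

View pics/w14.png

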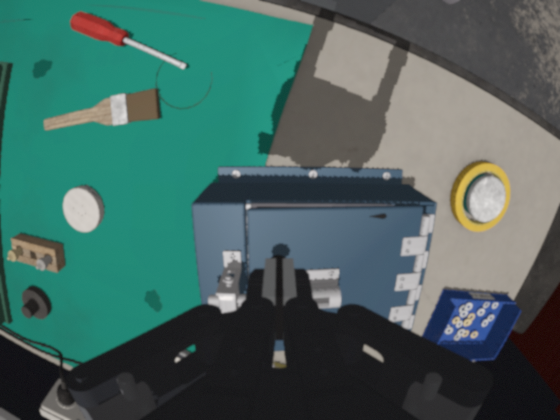

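View pics/s14z.png

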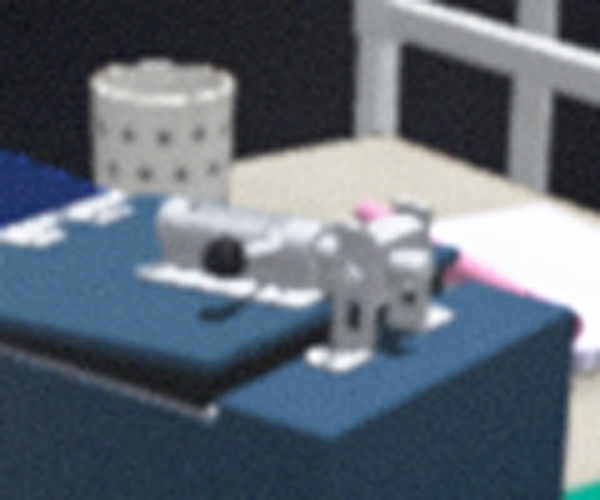

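View pics/c14z.png

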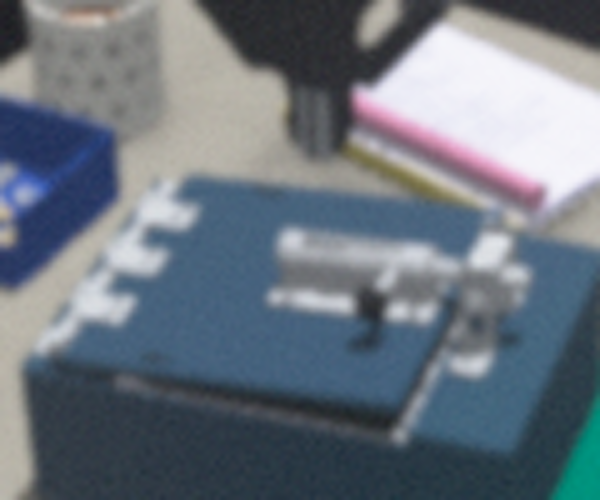

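```bash
python3 -c "
from h import *
print(get_state()['time_s'],sign_off())"
```

```text
the job is handed in; nothing more can be done
28.6 None
```

The chest is shut and bolted, and I handed the job in at 28.6 s. No verdict is reported.

**What I did**
- **Lid:** I pushed it down gently onto its seal with the closed fingers.
- **Bolt:** I pinched the ball and slid the bolt up to the keeper, about 7 N at first touch. I then pressed the lid down until the nose dropped into the eye and slid the bolt home against its stop, about 11 N peak.
- **Handle:** I turned the ball down to the front and pressed it onto its stop with about 7 N.

**What went less well**
- Just after the nose entered the eye I pressed too far. The push on the ball briefly reached about 15 N before I eased off.
- The ball slipped out of the pinch early in the turn, at about 0.3 rad. I finished with the closed fingers, first from behind and then from above.

**Last checks**
- The pictures show the bolt through the keeper with its nose out beyond it, the ball low at the front, the lid down, and the brush, screwdriver and test block lying as before.
- The gripper was clear of everything, and the measured wrist force was about 1 N.
- The handle angle reads 1.38 to 1.45 rad depending on the camera. The camera alone does not settle it as right down, but the height and force of the last press fit the 1.45 stop.
- The bolt's travel from the keeper to its stop measured about 28 mm against the expected 31 mm. Since the handle went down into the notch, the bolt must be within its last 3 mm.

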